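# Fit the stop collars to the hydraulic cylinders

### The arm

A 7-joint arm with a two-finger parallel gripper is mounted at the origin on the work surface. World frame = base frame: x ahead of the robot, y to its left, z up, the work surface at z = 0. Lengths are in m, angles in rad, forces in N, time in s.
With the tool pointing down it reaches from about 0.35 to 0.9 m from the base axis. Payload 7.2 kg.
Tool frame: the origin (TCP) lies between the finger pads; the fingertips stand 8 mm ahead of it and the grasp point (between the pads) lies 11 mm behind it; x points along the fingers, z is the direction in which the jaws open and shut, and the axes are right-handed (so a half turn about x gives the same grasp; the last joint's range is limited). The gripper opens to 88 mm and grips with 3 to 60 N. Pads are 20 mm wide; open, the fingers measure 115 mm over their backs; the gripper's body (75 mm by 178 mm) begins 61 mm behind the grasp point.
Start: joints at [1.098, 0.411, -0.013, 1.596, 0.006, 1.134, -0.082], TCP at [0.246, -0.574, 0.231] pointing down, gripper open.
Joint ranges: [-2.95, 2.95], [-0.29, 1.99], [-1.47, 1.44], [0.14, 2.54], [-1.03, 4.17], [0.13, 1.85], [-2.86, 2.86]. Speed limits (rad/s): [2.39, 2.39, 3.01, 3.01, 3.14, 3.14, 3.14].

### API

Orientations are given as [roll, pitch, yaw] about the fixed x, y, z axes, in that order (R = Rz(yaw) Ry(pitch) Rx(roll)).
In Python, from rig import bot gives the robot as it stands.
- The arm moves only by the shell command python3 -m handwheel 'ROWS' [FORCE]. ROWS is JSON, a list of rows, each a list of 3 entries, a list of its own where there are three numbers: the shift along the tool's x, y, z in m, then the turn, a rotation vector about the tool's x, y, z in degrees, then the opening, from 0 (shut) to 1 (fully open). In form: [[[tx, ty, tz], [ax, ay, az], fingers], ...]. A call has exactly 5 rows; each row shifts and turns the commanded pose from where the row before left it, along the tool's axes as they then stand; what a row does not reach is not made up. A row lasts 1/8 s, in which the tool goes at most 62.5 mm and 10.7 degrees, less where a joint would pass 70% of its speed; a pose out of reach is approached as far as the arm can. A call with a gripper value outside its range is refused whole. The fingers move at their own pace and stop on an object; FORCE is the grip in N (left out, the last holds). Time passes only in rows, so rows that do not move let the fingers close, or fill a call up. It gives the time, the measured TCP pose, the force and the opening at its end, in the units of the state.
- bot.get_state(): the state, without advancing time (a new reading comes with each control period).
- bot.snapshot(name): name is "scene" or "side" or "wrist"; returns a dict with "img" (480x640x3 uint8, red, green, blue), "depth" (480x640 float32, m along the optical axis (not along the pixel's ray), 0 where there is no reading), "mtx" (3x3 intrinsics, pixels), "R" (3x3) and "t" (3): a world point X has camera coordinates R X + t. Camera axes: x right, y down, z forward; pixel columns grow to the right and rows downward; lengths in m; the calibration is good to about 2 mm. A picture is of the moment at which its call begins.
- bot.job_done(): hands the job in, once; it reports no verdict.
The state is a dict: "time": time; "joint_pos": joint angles; "qd": joint speeds; "joint_efforts": joint torques, N m; "ee_pos": TCP position; "ee_rot": TCP orientation; "force": force on the tool from outside, world axes, zero at the start; "torque": the same for the moment, N m; "width": opening from 0.0 (shut) to 1.0 (fully open).
Only numpy, scipy, OpenCV 4.12 (cv2) and the standard library are available. Lean on these libraries where they do the work, as an engineer would, in place of code of your own. Each camera call takes 0.05 s, during which the arm holds its last target. There are 200 camera calls.

### The job

Three small hydraulic cylinders lie on the bench with their piston rods out by different lengths. Push onto each bare rod, from above, the U-shaped aluminium stop collar that best fills the gap between the cylinder and its end stop, astride the rod and with both feet down on the base plate; stand the one collar left over, the longest, upright on its feet in the empty blue tray.

Things in the scene. Friction and masses are not known exactly. Their poses are not given: they have to be found in the camera images.
- collar26_mid (a point): The shortest of four U-shaped plain aluminium stop collars: 26 mm long (along its x, the direction of the open slot), 46 mm wide (its y), 50 mm high, standing loose on two feet with the slot open downward. Slot 26 mm wide and 38 mm high, legs 10 mm thick, flat closed top. Point: its centre, 25 mm above its feet; z up. Same either way round.
- collar42_mid (a point): The second shortest of four U-shaped plain aluminium stop collars: 42 mm long (along its x, the direction of the open slot), 46 mm wide (its y), 50 mm high, standing loose on two feet with the slot open downward. Slot 26 mm wide and 38 mm high, legs 10 mm thick, flat closed top. Point: its centre, 25 mm above its feet; z up. Same either way round.
- collar58_mid (a point): The second longest of four U-shaped plain aluminium stop collars: 58 mm long (along its x, the direction of the open slot), 46 mm wide (its y), 50 mm high, standing loose on two feet with the slot open downward. Slot 26 mm wide and 38 mm high, legs 10 mm thick, flat closed top. Point: its centre, 25 mm above its feet; z up. Same either way round.
- collar74_mid (a point): The longest, the spare one, of four U-shaped plain aluminium stop collars: 74 mm long (along its x, the direction of the open slot), 46 mm wide (its y), 50 mm high, standing loose on two feet with the slot open downward. Slot 26 mm wide and 38 mm high, legs 10 mm thick, flat closed top. Point: its centre, 25 mm above its feet; z up. Same either way round.
- gap36 (a point): Middle of the shortest bare rod, on its axis, 31 mm above the table; x along the rod to the barrel, z up. Gap 36 mm from steel end stop (-x) to black cylinder head (+x), for the 26 mm collar, whose centre is here when seated on the base plate. Rod 16 mm thick. All fixed; stop and head 44 mm wide, tops at 52 mm; plate 70 mm wide, 6 thick. Barrel reaches 105 mm past the gap, fitting 72 mm high.
- gap52 (a point): Middle of the middle-length bare rod, on its axis, 31 mm above the table; x along the rod to the barrel, z up. Gap 52 mm from steel end stop (-x) to black cylinder head (+x), for the 42 mm collar, whose centre is here when seated on the base plate. Rod 16 mm thick. All fixed; stop and head 44 mm wide, tops at 52 mm; plate 70 mm wide, 6 thick. Barrel reaches 105 mm past the gap, fitting 72 mm high.
- gap68 (a point): Middle of the longest bare rod, on its axis, 31 mm above the table; x along the rod to the barrel, z up. Gap 68 mm from steel end stop (-x) to black cylinder head (+x), for the 58 mm collar, whose centre is here when seated on the base plate. Rod 16 mm thick. All fixed; stop and head 44 mm wide, tops at 52 mm; plate 70 mm wide, 6 thick. Barrel reaches 105 mm past the gap, fitting 72 mm high.
- tray_in (a point): centre of the inner floor (5 mm above the table) of the empty blue open tray, fixed to the bench, 114 mm (its x) by 116 mm (its y) outside and 14 mm high, walls 5 mm thick; inside 104 by 106 mm. z up.
Mind the look-alikes: they are no part of the job. Leave any orange look-alike of the part that bears collar58_mid alone. Leave any orange look-alike of the part that bears collar74_mid alone.

How it is judged:
By the outcome, as a careful person would: the job done as asked, in the order asked, and still so for the second after the job is handed in, with the robot touching nothing.
It also fails if it takes over 128 s, if anything falls off the work surface, if the arm or the gripper's body presses on something with over 40 N, if the wrist force passes 120 N, or if a joint passes its speed limit or range.

## Working session

There is one attempt and no reset: what is moved stays moved. The work goes in short steps, Python scripts to look and compute and a shell command to move; the robot and the scene stay as the last step left them, time stands still between calls to the robot, and variables do not carry over. Pictures are saved under pics/ and viewed, about 12 in all and at most 16, crops included, and the job is handed in when it is done.

```bash
ls; mkdir -p pics
python3 - <<'E'
from rig import bot
import cv2,numpy as np
print(bot.get_state())
for n in ["scene","side","wrist"]:
    s=bot.snapshot(n); cv2.imwrite(f"pics/{n}0.png",s["img"][:,:,::-1]); np.savez(f"pics/{n}0.npz",**s)
    print(n,s["mtx"].tolist(),s["R"].round(3).tolist(),s["t"].round(3).tolist())
E
```

```text
pics
{'time': 0.0, 'joint_pos': array([ 1.0977927 ,  0.41190696, -0.01267314,  1.59703464,  0.00561154,
        1.13429946, -0.08220024]), 'qd': array([-0.00298429, -0.0006743 ,  0.00031857, -0.00071406,  0.00090158,
        0.00179574, -0.00329052]), 'joint_efforts': array([-6.48154455e-04, -5.87950659e+01,  6.41445480e-01, -2.91082442e+01,
       -5.38093562e-02,  1.81555934e-02,  1.53966039e-04]), 'ee_pos': array([ 0.24589304, -0.57406306,  0.22980874]), 'ee_rot': array([-3.05450679,  1.5691834 ,  2.06267942]), 'force': array([-1.04430193,  0.62083454, -0.52926836]), 'torque': array([-0.01527703,  0.03883368, -0.04740915]), 'width': 1.0011476804165798}
scene [[524.6013720929087, 0.0, 323.43088459392135], [0.0, 524.6013720929087, 243.21739850217662], [0.0, 0.0, 1.0]] [[0.02, 1.0, 0.015], [0.835, -0.009, -0.551], [-0.55, 0.024, -0.835]] [0.004, -0.412, 1.447]
side [[611.8805794060038, 0.0, 313.72551259118194], [0.0, 611.8805794060038, 242.1604168043294], [0.0, 0.0, 1.0]] [[-0.987, -0.157, 0.013], [-0.12, 0.694, -0.71], [0.102, -0.703, -0.704]] [0.515, 0.116, 1.397]
wrist [[412.6575673839995, 0.0, 317.86736864157376], [0.0, 412.6575673839995, 241.29210377420486], [0.0, 0.0, 1.0]] [[0.395, -0.919, -0.002], [-0.885, -0.381, 0.269], [-0.248, -0.105, -0.963]] [-0.624, -0.033, 0.392]
```

View pics/scene0.png

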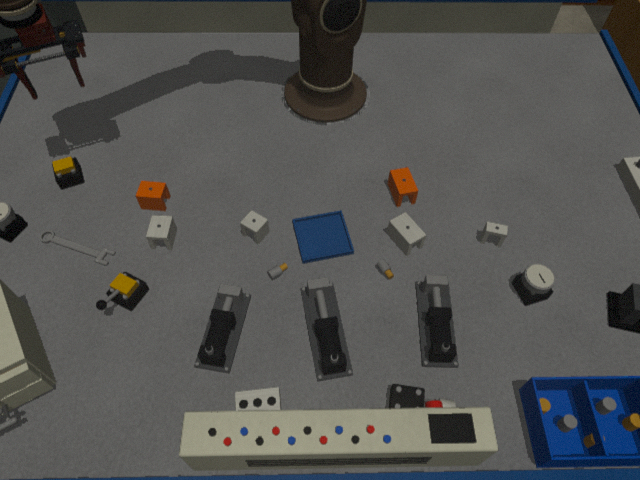

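View pics/side0.png

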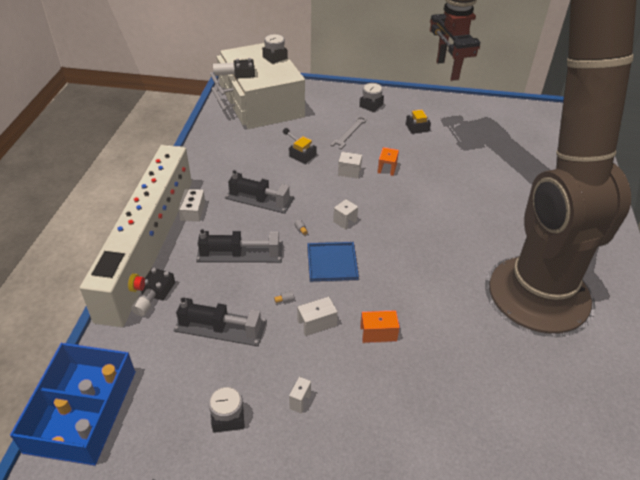

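```bash
cat > h.py <<'E'
import numpy as np,cv2
from rig import bot
def cloud(s):
    d=s["depth"]; v,u=np.nonzero(d>0); z=d[v,u]
    K=s["mtx"]; p=np.c_[(u-K[0,2])*z/K[0,0],(v-K[1,2])*z/K[1,1],z]
    return (p-s["t"])@s["R"], s["img"][v,u], np.c_[u,v]
def unproj(s,u,v,Z):
    K=s["mtx"]; r=s["R"].T@np.array([(u-K[0,2])/K[0,0],(v-K[1,2])/K[1,1],1]); c=-s["R"].T@s["t"]
    return c+r*(Z-c[2])/r[2]
def proj(s,X):
    q=s["R"]@np.asarray(X)+s["t"]; q=s["mtx"]@q; return q[:2]/q[2]
def rect(P):
    (c,(w,h),a)=cv2.minAreaRect((P*1000).astype(np.float32))
    if w<h: w,h,a=h,w,a+90
    return np.round(c,1),round(w,1),round(h,1),round((a+90)%180-90,1)
E
python3 - <<'E'
from h import *
S={n:dict(np.load(f"pics/{n}0.npz")) for n in ["scene","side"]}
seeds={"c160":(160,228),"c254":(254,221),"c407":(407,228),"c495":(495,229),"o152":(152,190),"o403":(403,180)}
cyl={"A":(228,300),"B":(322,300),"C":(436,300)}
for n,s in S.items():
    P,C,UV=cloud(s); t=P[(abs(P[:,0]-.55)<.05)&(abs(P[:,1])<.3)]; print(n,"table z",np.median(t[:,2]))
    for k,(u,v) in seeds.items():
        c=unproj(S["scene"],u,v,.05)[:2]
        m=(np.linalg.norm(P[:,:2]-c,axis=1)<.055)&(P[:,2]>.044)&(P[:,2]<.058)
        print(n,k,c.round(3),m.sum(),rect(P[m,:2]),P[m,2].mean().round(4),C[m].mean(0).round())
    for k,(u,v) in cyl.items():
        c=unproj(S["scene"],u,v,.04)[:2]+[.03,0]
        m=(np.linalg.norm(P[:,:2]-c,axis=1)<.13)&(P[:,2]>.001)&(P[:,2]<.012)
        print(n,"plate",k,m.sum(),rect(P[m,:2]))
        m=(np.linalg.norm(P[:,:2]-c,axis=1)<.13)&(P[:,2]>.046)&(P[:,2]<.056)
        print(n,"tops",k,m.sum(),rect(P[m,:2]))
    m=(C[:,2]>90)&(C[:,0]<60)&(np.linalg.norm(P[:,:2]-unproj(S["scene"],322,236,0)[:2],axis=1)<.1)&(P[:,2]<.03)
    print(n,"tray",m.sum(),rect(P[m,:2]))
# ortho crops
s=S["scene"]
for k,x0,x1,y0,y1,Z in [("row",.33,.53,-.4,.4,.05),("cyl",.5,.75,-.3,.3,.04)]:
    src=np.float32([proj(s,[x,y,Z]) for x,y in [(x0,y0),(x0,y1),(x1,y1),(x1,y0)]])
    sc=1000 if k=="row" else 1300; W=int((y1-y0)*sc);H=int((x1-x0)*sc)
    M=cv2.getPerspectiveTransform(src,np.float32([(0,0),(W,0),(W,H),(0,H)]))
    cv2.imwrite(f"pics/o_{k}.png",cv2.warpPerspective(s["img"],M,(W,H),flags=cv2.INTER_CUBIC)[:,:,::-1])
a=cv2.imread("pics/o_row.png");b=cv2.imread("pics/o_cyl.png");b=cv2.copyMakeBorder(b,0,0,0,800-b.shape[1],cv2.BORDER_CONSTANT)
cv2.imwrite("pics/o.png",np.vstack([a,b]))
E
```

```text
scene table z 0.0016266587846796511
scene c160 [ 0.484 -0.367] 516 (array([ 479.8, -369.3]), 62.0, 47.3, -4.8) 0.0508 [133. 131. 121.]
scene c254 [ 0.467 -0.166] 367 (array([ 468. , -166.2]), 48.2, 43.7, 55.0) 0.0509 [129. 128. 118.]
scene c407 [0.489 0.167] 638 (array([489.4, 167.3]), 75.4, 47.9, 31.2) 0.0508 [131. 129. 119.]
scene c495 [0.494 0.359] 241 (array([492.1, 362.3]), 46.4, 31.1, 71.8) 0.0504 [125. 124. 115.]
scene o152 [ 0.378 -0.4  ] 464 (array([ 377.1, -403.6]), 60.1, 50.6, 81.0) 0.0508 [145.  68.  10.]
scene o403 [0.354 0.173] 531 (array([356.9, 173.2]), 77.3, 47.5, 13.0) 0.0509 [148.  69.  11.]
scene plate A 5941 (array([ 684.4, -208.5]), 258.2, 257.9, 17.3)
scene tops A 1075 (array([ 701.8, -218.2]), 157.9, 45.1, -10.4)
scene plate B 5963 (array([686.5, -20.6]), 259.2, 257.7, -45.6)
scene tops B 1079 (array([704.6, -14.7]), 189.9, 44.2, 9.2)
scene plate C 5602 (array([689.7, 208.9]), 258.1, 258.1, 32.4)
scene tops C 1040 (array([692.7, 209.7]), 174.3, 44.4, -2.6)
scene tray 1496 (array([478.4, -16.2]), 116.5, 113.9, 12.4)
side table z -0.0015643546776545687
side c160
[... 289 characters left out ...]
 [0.494 0.359] 305 (array([491. , 365.7]), 49.4, 26.7, 75.3) 0.0482 [198. 185. 175.]
side o152 [ 0.378 -0.4  ] 207 (array([ 378.1, -400.9]), 65.7, 45.8, 82.4) 0.0479 [218. 108.  28.]
side o403 [0.354 0.173] 636 (array([354.5, 176.8]), 74.6, 48.9, 13.5) 0.0483 [219. 107.  21.]
side plate A 784 (array([ 684.3, -210.2]), 248.2, 246.8, 13.2)
side tops A 335 (array([ 703.4, -213.5]), 156.9, 48.6, -11.0)
side plate B 1185 (array([686.8, -21.9]), 254.8, 251.7, 47.0)
side tops B 419 (array([705.1,  -9. ]), 186.9, 50.4, 8.3)
side plate C 1555 (array([688.7, 210.6]), 254.4, 252.6, 8.8)
side tops C 614 (array([692.4, 214.1]), 171.7, 46.5, -3.0)
side tray 435 (array([479.7, -13. ]), 119.3, 109.1, -77.1)
```

View pics/o.png

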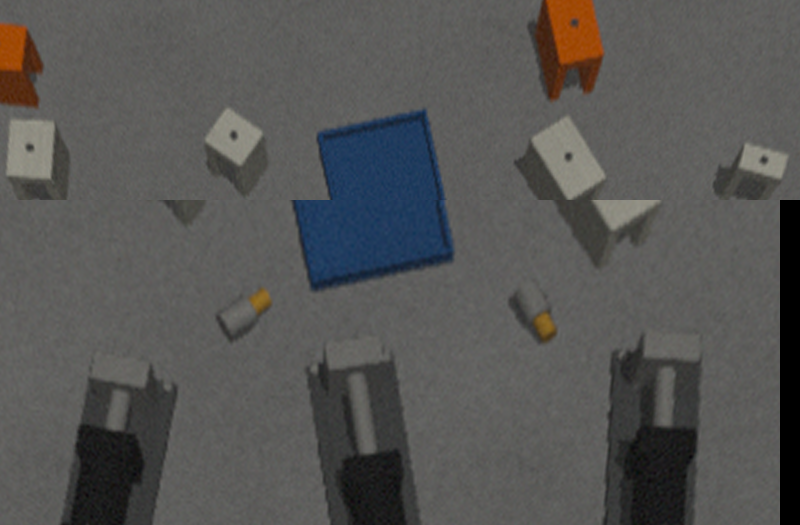

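```bash
cat >> h.py <<'E'
from scipy.spatial.transform import Rotation as Ro
def plan(x,y,z,jaw):
    """TCP target, jaw angle (deg, world); prints tool-frame shift [m] (before turning) and turn about tool x [deg]"""
    s=bot.get_state(); R=Ro.from_euler("xyz",s["ee_rot"]).as_matrix()
    d=R.T@(np.array([x,y,z])-s["ee_pos"])
    zz=np.array([np.cos(np.radians(jaw)),np.sin(np.radians(jaw)),0]); zz*=1 if zz@R[:,2]>0 else -1
    xx=np.array([0,0,-1.]); T=np.c_[xx,np.cross(zz,xx),zz]
    print("t",round(s["time"],2),"tcp",s["ee_pos"].round(4),"jawnow",np.degrees(np.arctan2(R[1,2],R[0,2])).round(1),"F",s["force"].round(1),"w",round(s["width"],3),"j7",s["joint_pos"][6].round(2))
    print(" shift",d.round(4),"turn",Ro.from_matrix(R.T@T).as_rotvec(degrees=True).round(1))
def near(s,c,r,z0,z1):
    P,C,UV=cloud(s); m=(np.linalg.norm(P[:,:2]-c,axis=1)<r)&(P[:,2]>z0)&(P[:,2]<z1); return P[m],C[m]
def gapfit(s,c,ang,gap):
    """c rough gap middle; along-axis height profile -> gap middle and rod lateral offset"""
    P,C=near(s,c,.075,.01,.075); a=np.radians(ang); e=np.array([np.cos(a),np.sin(a)]); n=np.array([-e[1],e[0]])
    u=(P[:,:2]-c)@e; v=(P[:,:2]-c)@n
    k=(P[:,2]>.0455)&(P[:,2]<.058)&(abs(v)<.03)
    lo=u[k&(u<0)]; hi=u[k&(u>0)]
    st=rect(P[k&(u<0)][:,:2]); hd=v[k&(u>0)]; sv=v[k&(u<0)]
    g0=np.percentile(lo,97); g1=np.percentile(hi,2)
    mv=(np.percentile(sv,2)+np.percentile(sv,98))/2; mh=(np.percentile(hd,2)+np.percentile(hd,98))/2
    mid=c+e*(g0+g1)/2+n*(mv+mh)/2
    print("  gap",round(1000*(g1-g0),1),"vs",gap,"mid",mid.round(4),"lat stop/head mm",(1000*mv).round(1),(1000*mh).round(1),"stopw",((np.ptp(sv))*1000).round(1))
    return mid
E
python3 - <<'E'
from h import *
S={n:dict(np.load(f"pics/{n}0.npz")) for n in ["scene","side"]}
# rough gap middles: stop outer end + 17mm + gap/2
for k,c,L,a,g in [("A",(.7025,-.216),158,-10.7,36),("B",(.7048,-.012),189,8.8,68),("C",(.6925,.212),173.5,-2.8,52)]:
    e=np.array([np.cos(np.radians(a)),np.sin(np.radians(a))]); c=np.array(c)+e*(-L/2+17+g/2)/1000
    for n in S: print(k,n,c.round(4)); gapfit(S[n],c,a,g)
plan(.4805,-.367,.22,85.7)
E
```

```text
A scene [ 0.6593 -0.2078]
  gap 36.9 vs 36 mid [ 0.6656 -0.211 ] lat stop/head mm -2.0 -1.9 stopw 44.7
A side [ 0.6593 -0.2078]
  gap 37.4 vs 36 mid [ 0.6648 -0.2075] lat stop/head mm 1.0 1.8 stopw 45.2
B scene [ 0.6618 -0.0187]
  gap 68.8 vs 68 mid [ 0.6685 -0.0209] lat stop/head mm -3.7 -2.9 stopw 43.8
B side [ 0.6618 -0.0187]
  gap 69.1 vs 68 mid [ 0.6674 -0.0162] lat stop/head mm 1.3 1.9 stopw 44.9
C scene [0.6488 0.2141]
  gap 51.9 vs 52 mid [0.6555 0.2113] lat stop/head mm -2.4 -2.6 stopw 43.6
C side [0.6488 0.2141]
  gap 53.5 vs 52 mid [0.6543 0.2159] lat stop/head mm 1.8 2.3 stopw 44.2
t 0.15 tcp [ 0.246  -0.5741  0.23  ] jawnow -66.8 F [-0.7 -0.3 -0. ] w 0.999 j7 -0.08
 shift [ 0.0101  0.2971 -0.098 ] turn [27.5 -0.1  0. ]
```

```bash
python3 -m handwheel '[[[0.002,0.05,-0.016],[0,0,0],1],[[0.002,0.05,-0.016],[0,0,0],1],[[0.002,0.05,-0.016],[0,0,0],1],[[0.002,0.05,-0.016],[0,0,0],1],[[0.002,0.05,-0.016],[0,0,0],1]]' 30
python3 -m handwheel '[[[0,0.047,-0.018],[0,0,0],1],[[0,0,0],[9.2,0,0],1],[[0,0,0],[9.2,0,0],1],[[0,0,0],[9.1,0,0],1],[[0,0,0],[0,0,0],1]]'
cat >> h.py <<'E'
def top(s,c,r=.06):
    P,C=near(s,c,r,.042,.06); print(len(P),"rect",rect(P[:,:2]),"z",P[:,2].mean().round(4)); return P
E
python3 - <<'E'
from h import *
plan(.4805,-.367,.045,85.7)
s=bot.snapshot("wrist"); cv2.imwrite("pics/w1.png",s["img"][:,:,::-1])
top(s,(.4805,-.367))
E
```

```text
time: 0.78
ee_pos: [0.4454, -0.4012, 0.2204]
ee_rot: [-2.502, 1.571, 2.615]
force: [1.0, 0.2, 0.4]
width: 1.001
time: 1.4
ee_pos: [0.4804, -0.3673, 0.2204]
ee_rot: [-1.657, 1.57, 2.981]
force: [0.5, 0.8, 0.1]
width: 0.998
t 1.4 tcp [ 0.4804 -0.3673  0.2204] jawnow -94.2 F [0.5 0.8 0.1] w 0.998 j7 -1.08
 shift [ 1.754e-01  1.000e-04 -2.000e-04] turn [ 0.1 -0.   0. ]
4005 rect (array([ 480.2, -369.6]), 57.7, 46.1, -3.7) z 0.0507
```

View pics/w1.png

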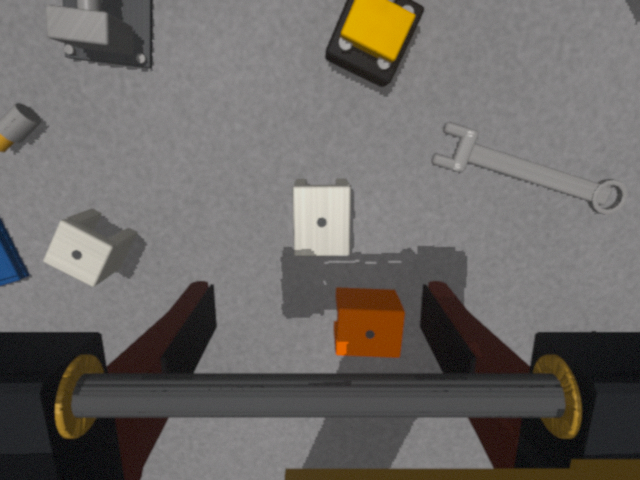

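```bash
python3 -m handwheel '[[[0.055,0,0.001],[0,0,0],1],[[0.055,0,0],[-0.5,0,0],1],[[0.05,0,0],[0,0,0],1],[[0.041,0,0],[0,0,0],1],[[0,0,0],[0,0,0],1]]' 40
python3 -m handwheel '[[[0,0,0],[0,0,0],0.3],[[0,0,0],[0,0,0],0.3],[[0,0,0],[0,0,0],0.3],[[0,0,0],[0,0,0],0.3],[[0,0,0],[0,0,0],0.3]]'
python3 -m handwheel '[[[0,0,0],[0,0,0],0.3],[[0,0,0],[0,0,0],0.3],[[0,0,0],[0,0,0],0.3],[[0,0,0],[0,0,0],0.3],[[0,0,0],[0,0,0],0.3]]'
python3 - <<'E'
from h import *
plan(.668,-.0186,.2,98.8)
E
```

```text
time: 2.08
ee_pos: [0.4783, -0.3669, 0.0166]
ee_rot: [-2.14, 1.564, 2.509]
force: [0.5, -0.0, 0.1]
width: 0.998
time: 2.7
ee_pos: [0.4808, -0.369, 0.0204]
ee_rot: [0.815, 1.569, -0.822]
force: [-1.3, -1.2, 4.1]
width: 0.518
time: 3.32
ee_pos: [0.4808, -0.369, 0.0203]
ee_rot: [0.822, 1.57, -0.816]
force: [-0.9, -0.8, 6.5]
width: 0.523
t 3.33 tcp [ 0.4808 -0.369   0.0203] jawnow -93.8 F [-0.9 -0.8  6.5] w 0.523 j7 -1.09
 shift [-0.1798  0.1636 -0.3619] turn [-12.6   0.1  -0. ]
```

```bash
python3 -m handwheel '[[[-0.03,0,0],[0,0,0],0.3],[[-0.05,0,0],[0,0,0],0.3],[[-0.05,0,0],[0,0,0],0.3],[[-0.05,0,0],[0,0,0],0.3],[[0,0.015,-0.052],[0,0,0],0.3]]'
python3 -m handwheel '[[[0,0.015,-0.052],[0,0,0],0.3],[[0,0.015,-0.052],[0,0,0],0.3],[[0,0.015,-0.052],[0,0,0],0.3],[[0,0.015,-0.052],[0,0,0],0.3],[[0,0.015,-0.052],[0,0,0],0.3]]'
python3 -m handwheel '[[[0,0.014,-0.05],[-6.3,0,0],0.3],[[0,0,0],[-6.3,0,0],0.3],[[0,0,0],[0,0,0],0.3],[[0,0,0],[0,0,0],0.3],[[0,0,0],[0,0,0],0.3]]'
python3 - <<'E'
from h import *
plan(.668,-.0186,.2,98.8)
s=bot.snapshot("wrist"); cv2.imwrite("pics/w2.png",s["img"][:,:,::-1])
gapfit(s,np.array([.668,-.0186]),8.8,68)
P,C=near(s,(.7048,-.014),.12,.046,.058); print(rect(P[:,:2]))
E
```

```text
time: 3.95
ee_pos: [0.4988, -0.3226, 0.2037]
ee_rot: [0.807, 1.563, -0.838]
force: [1.0, 0.7, -3.3]
width: 0.522
time: 4.58
ee_pos: [0.5909, -0.0613, 0.1991]
ee_rot: [-1.562, 1.57, 3.084]
force: [0.3, -0.4, -2.2]
width: 0.524
time: 5.2
ee_pos: [0.608, -0.0151, 0.1996]
ee_rot: [-0.773, 1.57, -2.193]
force: [1.2, -0.5, -1.9]
width: 0.524
t 5.2 tcp [ 0.608  -0.0151  0.1996] jawnow -81.4 F [ 1.2 -0.5 -1.9] w 0.524 j7 -1.55
 shift [-0.0004  0.0588  0.0124] turn [-0.2  0.   0. ]
  gap 68.3 vs 68 mid [ 0.6677 -0.0204] lat stop/head mm -2.2 -1.2 stopw 43.9
(array([688. , -17.1]), 152.8, 43.9, 9.3)
```

View pics/w2.png

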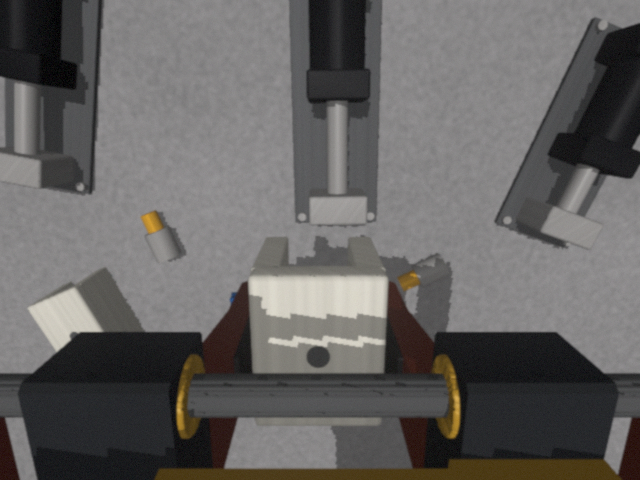

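```bash
python3 -m handwheel '[[[0,0.029,0.007],[-0.4,0,0],0.3],[[0,0.029,0.0065],[0,0,0],0.3],[[0.04,0,0],[0,0,0],0.3],[[0.06,0,0],[0,0,0],0.3],[[0,0,0],[0,0,0],0.3]]'
python3 -m handwheel '[[[0,0,0],[0,0,0],0.3],[[0,0,0],[0,0,0],0.3],[[0,0,0],[0,0,0],0.3],[[0,0,0],[0,0,0],0.3],[[0,0,0],[0,0,0],0.3]]'
python3 - <<'E'
from h import *
plan(.668,-.020,.027,99.1)
s=bot.snapshot("scene"); cv2.imwrite("pics/s3.png",cv2.resize(s["img"][240:390,200:440,::-1],(720,450),interpolation=cv2.INTER_CUBIC))
E
```

```text
time: 5.88
ee_pos: [0.6639, -0.019, 0.095]
ee_rot: [-1.697, 1.561, -3.108]
force: [-0.7, -0.1, -1.7]
width: 0.522
time: 6.5
ee_pos: [0.6678, -0.0184, 0.1001]
ee_rot: [1.301, 1.57, -0.11]
force: [-0.7, -0.0, -2.0]
width: 0.522
t 6.5 tcp [ 0.6678 -0.0184  0.1001] jawnow -80.8 F [-0.7 -0.  -2. ] w 0.522 j7 -1.55
 shift [ 0.0731 -0.0001  0.0016] turn [ 0.1  0.  -0. ]
```

View pics/s3.png

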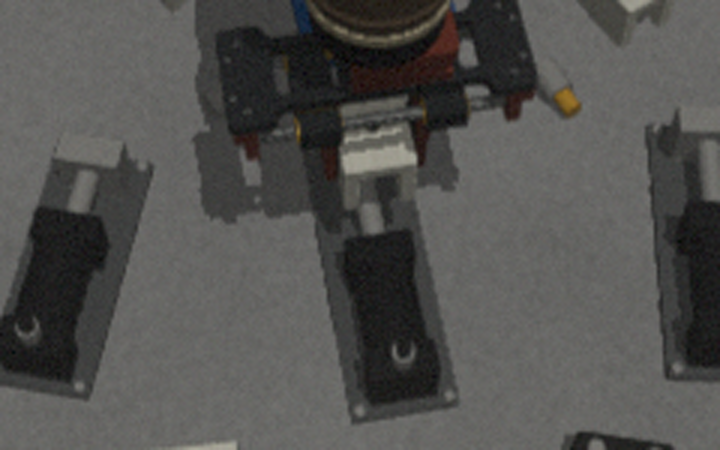

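Crop shows the collar at (378,165) held over the middle rod (368,215), aligned with it. Lower in steps while watching the force.

```bash
python3 -m handwheel '[[[0.02,0,0.0015],[0,0,0],0.3],[[0.02,0,0],[0,0,0],0.3],[[0.01,0,0],[0,0,0],0.3],[[0.01,0,0],[0,0,0],0.3],[[0,0,0],[0,0,0],0.3]]'
python3 -m handwheel '[[[0.006,0,0],[0,0,0],0.3],[[0.004,0,0],[0,0,0],0.3],[[0.003,0,0],[0,0,0],0.3],[[0.001,0,0],[0,0,0],0.3],[[0,0,0],[0,0,0],0.3]]'
python3 - <<'E'
from h import *
plan(.668,-.020,.0263,99.1)
E
```

```text
time: 7.18
ee_pos: [0.6673, -0.0199, 0.0386]
ee_rot: [-1.73, 1.569, -3.14]
force: [-0.4, 0.1, -0.9]
width: 0.522
time: 7.8
ee_pos: [0.6681, -0.0199, 0.0264]
ee_rot: [1.191, 1.57, -0.22]
force: [-1.5, 0.2, 3.8]
width: 0.524
t 7.8 tcp [ 0.6681 -0.0199  0.0264] jawnow -80.8 F [-1.5  0.2  3.8] w 0.524 j7 -1.57
 shift [ 0.0001 -0.0001  0.0001] turn [ 0.1  0.  -0. ]
```

```bash
python3 -m handwheel '[[[0,0,0],[0,0,0],0.6],[[0,0,0],[0,0,0],0.75],[[0,0,0],[0,0,0],0.9],[[0,0,0],[0,0,0],0.9],[[0,0,0],[0,0,0],0.9]]'
python3 -m handwheel '[[[-0.02,0,0],[0,0,0],0.9],[[-0.05,0,0],[0,0,0],1],[[-0.06,0,0],[0,0,0],1],[[-0.06,0,0],[0,0,0],1],[[0,-0.06,0],[0,0,0],1]]'
python3 - <<'E'
from h import *
s=bot.snapshot("wrist"); cv2.imwrite("pics/w4.png",s["img"][:,:,::-1])
top(s,(.668,-.020),.035)
# 42 collar, which way is the slot: wall points below the top
for n in ["wrist","scene","side"]:
    s2=s if n=="wrist" else bot.snapshot(n); P,C=near(s2,(.4675,-.165),.05,.042,.06); print(n,len(P),rect(P[:,:2]) if len(P)>9 else "")
s2=dict(np.load("pics/scene0.npz")); u,v=map(int,proj(s2,[.4675,-.165,.03])); a=s2["img"][v-30:v+30,u-40:u+40,::-1]
s3=dict(np.load("pics/side0.npz")); u,v=map(int,proj(s3,[.4675,-.165,.03])); b=s3["img"][v-30:v+30,u-40:u+40,::-1]
cv2.imwrite("pics/c42.png",cv2.resize(np.hstack([a,b]),None,fx=5,fy=5,interpolation=cv2.INTER_CUBIC))
plan(.4675,-.165,.22,55.5)
E
```

```text
time: 8.43
ee_pos: [0.6679, -0.0199, 0.0256]
ee_rot: [-1.592, 1.571, -3.002]
force: [-0.0, -0.7, 0.8]
width: 0.898
time: 9.05
ee_pos: [0.6145, -0.0282, 0.2233]
ee_rot: [1.482, 1.556, 0.073]
force: [-0.0, -0.3, -0.6]
width: 0.999
4608 rect (array([667.7, -19.6]), 69.3, 46.1, 9.2) z 0.0568
wrist 203 (array([ 466.4, -163. ]), 59.3, 23.3, 25.4)
scene 385 (array([ 468. , -165.4]), 47.3, 44.9, 53.8)
side 235 (array([ 468.1, -162.1]), 50.8, 45.4, 51.7)
t 9.2 tcp [ 0.6059 -0.0304  0.2173] jawnow -80.9 F [ 0.5 -0.1  0.2] w 1.001 j7 -1.52
 shift [-0.0025 -0.1581  0.1109] turn [43.6  0.1  0. ]
```

View pics/c42.png

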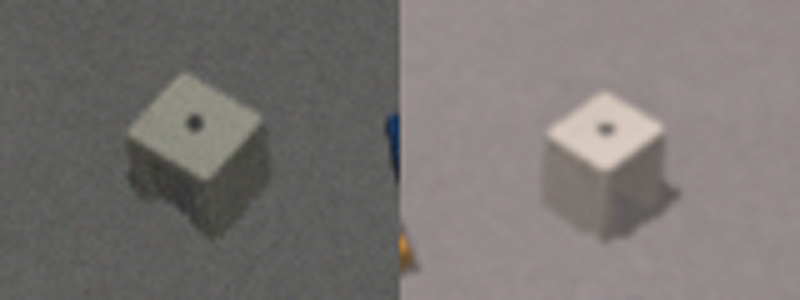

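View pics/w4.png

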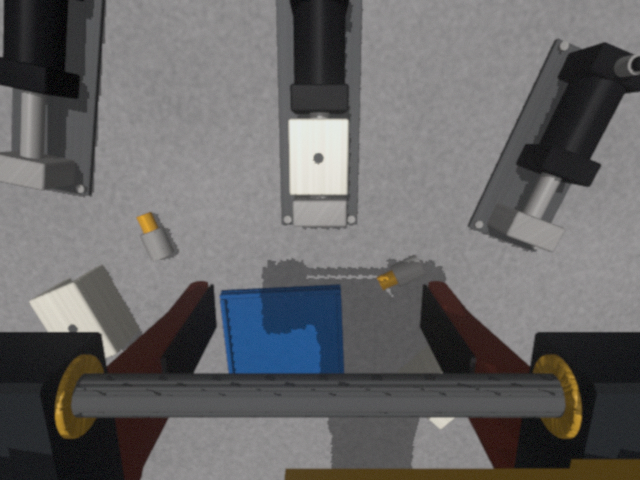

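```bash
python3 -m handwheel '[[[0,-0.04,0.028],[0,0,0],1],[[0,-0.04,0.028],[0,0,0],1],[[0,-0.04,0.028],[0,0,0],1],[[0,-0.038,0.027],[8.9,0,0],1],[[0,0,0],[8.9,0,0],1]]'
python3 -m handwheel '[[[0,0,0],[8.9,0,0],1],[[0,0,0],[8.9,0,0],1],[[0,0,0],[8.9,0,0],1],[[0,0,0],[0,0,0],1],[[0,0,0],[0,0,0],1]]'
python3 - <<'E'
from h import *
s=bot.snapshot("wrist"); cv2.imwrite("pics/w5.png",s["img"][:,:,::-1])
top(s,(.4675,-.165),.045)
plan(.4675,-.165,.02,54.5)
E
```

```text
time: 9.82
ee_pos: [0.469, -0.1676, 0.2168]
ee_rot: [0.686, 1.569, -1.045]
force: [0.2, 0.1, 0.2]
width: 1.002
time: 10.45
ee_pos: [0.471, -0.1642, 0.216]
ee_rot: [2.022, 1.57, -0.162]
force: [0.5, -0.6, 0.1]
width: 1.003
3018 rect (array([ 467.7, -166.3]), 46.2, 42.6, 55.0) z 0.0507
t 10.5 tcp [ 0.4708 -0.1642  0.2159] jawnow -125.1 F [-0.1  0.5  0.1] w 0.998 j7 -1.96
 shift [ 0.1959 -0.0024  0.0026] turn [ 0.4 -0.  -0. ]
```

View pics/w5.png

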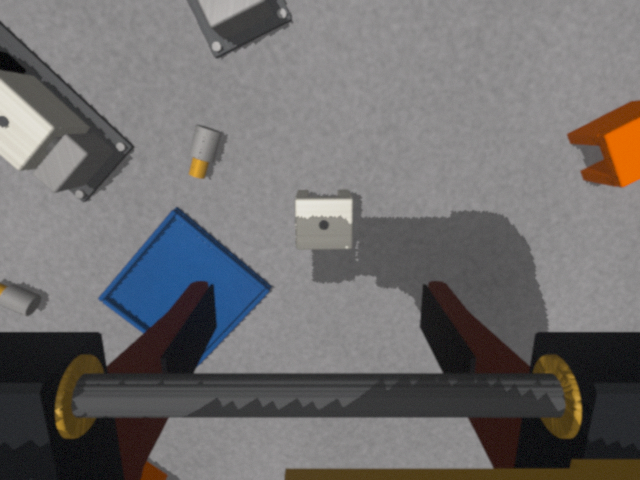

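```bash
python3 -m handwheel '[[[0.055,-0.0015,0.0033],[0,0,0],1],[[0.055,0,0],[0,0,0],1],[[0.05,0,0],[0,0,0],1],[[0.036,0,0],[0,0,0],1],[[0,0,0],[0,0,0],1]]'
python3 -m handwheel '[[[0,0,0],[0,0,0],0.3],[[0,0,0],[0,0,0],0.3],[[0,0,0],[0,0,0],0.3],[[0,0,0],[0,0,0],0.3],[[0,0,0],[0,0,0],0.3]]'
python3 -m handwheel '[[[0,0,0],[0,0,0],0.3],[[0,0,0],[0,0,0],0.3],[[0,0,0],[0,0,0],0.3],[[0,0,0],[0,0,0],0.3],[[0,0,0],[0,0,0],0.3]]'
python3 - <<'E'
from h import *
plan(.6555,.2136,.2,87.2)
plan(.595,.2136,.2,87.2)
E
```

```text
time: 11.12
ee_pos: [0.4656, -0.1656, 0.0176]
ee_rot: [-1.252, 1.566, 2.846]
force: [0.2, -0.6, 1.1]
width: 1.0
time: 11.75
ee_pos: [0.4675, -0.1663, 0.0201]
ee_rot: [1.634, 1.57, -0.553]
force: [-1.8, 0.3, 5.9]
width: 0.519
time: 12.38
ee_pos: [0.4675, -0.1663, 0.0201]
ee_rot: [1.606, 1.57, -0.581]
force: [-0.6, -1.0, 5.3]
width: 0.523
t 12.38 tcp [ 0.4675 -0.1663  0.0201] jawnow -125.3 F [-0.6 -1.   5.3] w 0.523 j7 -1.97
 shift [-0.1799 -0.066  -0.4187] turn [-32.5   0.   -0. ]
t 12.38 tcp [ 0.4675 -0.1663  0.0201] jawnow -125.3 F [-0.6 -1.   5.3] w 0.523 j7 -1.97
 shift [-0.1799 -0.1154 -0.3837] turn [-32.5   0.   -0. ]
```

Lift, carry over to the middle-length gap (held short of it for a view).

```bash
python3 -m handwheel '[[[-0.03,0,0],[0,0,0],0.3],[[-0.05,0,0],[0,0,0],0.3],[[-0.05,0,0],[0,0,0],0.3],[[-0.05,0,0],[0,0,0],0.3],[[0,-0.0144,-0.048],[0,0,0],0.3]]'
python3 -m handwheel '[[[0,-0.0144,-0.048],[0,0,0],0.3],[[0,-0.0144,-0.048],[0,0,0],0.3],[[0,-0.0144,-0.048],[0,0,0],0.3],[[0,-0.0144,-0.048],[0,0,0],0.3],[[0,-0.0144,-0.048],[0,0,0],0.3]]'
python3 -m handwheel '[[[0,-0.0144,-0.048],[0,0,0],0.3],[[0,-0.0144,-0.048],[0,0,0],0.3],[[0,0,0],[-8.1,0,0],0.3],[[0,0,0],[-8.1,0,0],0.3],[[0,0,0],[-8.1,0,0],0.3]]'
python3 -m handwheel '[[[0,0,0],[-8.2,0,0],0.3],[[0,0,0],[0,0,0],0.3],[[0,0,0],[0,0,0],0.3],[[0,0,0],[0,0,0],0.3],[[0,0,0],[0,0,0],0.3]]'
python3 - <<'E'
from h import *
s=bot.snapshot("wrist"); cv2.imwrite("pics/w6.png",s["img"][:,:,::-1])
m=gapfit(s,np.array([.655,.2136]),-2.8,52)
P,C=near(s,(.6925,.212),.12,.046,.058); print(rect(P[:,:2]))
plan(m[0],m[1],.1,87.2)
E
```

```text
time: 13.0
ee_pos: [0.4848, -0.1221, 0.2036]
ee_rot: [1.783, 1.563, -0.411]
force: [0.2, 0.1, -2.3]
width: 0.524
time: 13.62
ee_pos: [0.5633, 0.1202, 0.1992]
ee_rot: [-0.504, 1.57, -2.691]
force: [0.5, -0.2, -1.7]
width: 0.52
time: 14.25
ee_pos: [0.5947, 0.2139, 0.1988]
ee_rot: [-0.976, 1.569, -2.733]
force: [0.5, -0.5, -2.1]
width: 0.519
time: 14.88
ee_pos: [0.5952, 0.2139, 0.1997]
ee_rot: [0.829, 1.571, -0.792]
force: [0.8, -0.2, -2.5]
width: 0.523
  gap 52.9 vs 52 mid [0.6551 0.2123] lat stop/head mm -1.3 -1.2 stopw 44.1
(array([678.5, 211.2]), 143.8, 44.1, -2.6)
t 14.93 tcp [0.5952 0.2139 0.1996] jawnow -92.8 F [ 0.2  0.1 -1.5] w 0.524 j7 -2.17
 shift [ 0.0996  0.0599 -0.0014] turn [-0.  0. -0.]
```

```bash
python3 -m handwheel '[[[0,0.03,-0.001],[0,0,0],0.3],[[0,0.03,0],[0,0,0],0.3],[[0.04,0,0],[0,0,0],0.3],[[0.06,0,0],[0,0,0],0.3],[[0,0,0],[0,0,0],0.3]]'
python3 -m handwheel '[[[0,0,0],[0,0,0],0.3],[[0,0,0],[0,0,0],0.3],[[0,0,0],[0,0,0],0.3],[[0,0,0],[0,0,0],0.3],[[0,0,0],[0,0,0],0.3]]'
python3 - <<'E'
from h import *
plan(.6552,.2125,.0263,87.3)
E
```

```text
time: 15.55
ee_pos: [0.6518, 0.2105, 0.0947]
ee_rot: [-1.158, 1.561, -2.778]
force: [-0.8, -1.9, -1.2]
width: 0.52
time: 16.18
ee_pos: [0.6553, 0.2119, 0.1001]
ee_rot: [1.798, 1.57, 0.178]
force: [-0.9, 0.1, -1.3]
width: 0.524
t 16.18 tcp [0.6553 0.2119 0.1001] jawnow -92.8 F [-0.9  0.1 -1.3] w 0.524 j7 -2.16
 shift [ 0.0738 -0.0002 -0.0006] turn [-0.1 -0.  -0. ]
```

```bash
python3 -m handwheel '[[[0.02,0,-0.0006],[0,0,0],0.3],[[0.02,0,0],[0,0,0],0.3],[[0.01,0,0],[0,0,0],0.3],[[0.01,0,0],[0,0,0],0.3],[[0,0,0],[0,0,0],0.3]]'
python3 -m handwheel '[[[0.006,0,0],[0,0,0],0.3],[[0.004,0,0],[0,0,0],0.3],[[0.003,0,0],[0,0,0],0.3],[[0.001,0,0],[0,0,0],0.3],[[0,0,0],[0,0,0],0.3]]'
python3 - <<'E'
from h import *
plan(.6552,.2125,.0263,87.3)
E
```

```text
time: 16.8
ee_pos: [0.6547, 0.2123, 0.0385]
ee_rot: [-1.2, 1.569, -2.82]
force: [-0.5, -0.7, -1.3]
width: 0.521
time: 17.42
ee_pos: [0.6554, 0.2125, 0.0262]
ee_rot: [1.612, 1.57, -0.008]
force: [-1.9, -1.4, 2.9]
width: 0.521
t 17.43 tcp [0.6554 0.2125 0.0262] jawnow -92.8 F [-1.9 -1.4  2.9] w 0.521 j7 -2.18
 shift [-0.0001 -0.0002 -0.    ] turn [-0.1 -0.  -0. ]
```

```bash
python3 -m handwheel '[[[0,0,0],[0,0,0],0.6],[[0,0,0],[0,0,0],0.75],[[0,0,0],[0,0,0],0.9],[[0,0,0],[0,0,0],0.9],[[0,0,0],[0,0,0],0.9]]'
python3 -m handwheel '[[[-0.02,0,0],[0,0,0],0.9],[[-0.05,0,0],[0,0,0],1],[[-0.06,0,0],[0,0,0],1],[[-0.06,0,0],[0,0,0],1],[[0,-0.06,0],[0,0,0],1]]'
python3 - <<'E'
from h import *
s=bot.snapshot("wrist"); cv2.imwrite("pics/w7.png",s["img"][:,:,::-1])
top(s,(.655,.2125),.03)
plan(.4915,.364,.22,73.5)
E
```

```text
time: 18.05
ee_pos: [0.6552, 0.2125, 0.0256]
ee_rot: [2.178, 1.571, 0.558]
force: [0.5, -0.0, 0.5]
width: 0.898
time: 18.68
ee_pos: [0.6009, 0.2163, 0.2233]
ee_rot: [1.993, 1.556, 0.37]
force: [-0.6, 1.5, 0.2]
width: 1.004
3666 rect (array([654.9, 212.9]), 59.6, 46.1, -2.2) z 0.0563
t 18.73 tcp [0.5869 0.2168 0.2181] jawnow -92.6 F [-6.5  1.5 -4. ] w 1.002 j7 -2.18
 shift [-0.0016 -0.102  -0.1427] turn [13.9  0.   0.1]
```

View pics/w7.png

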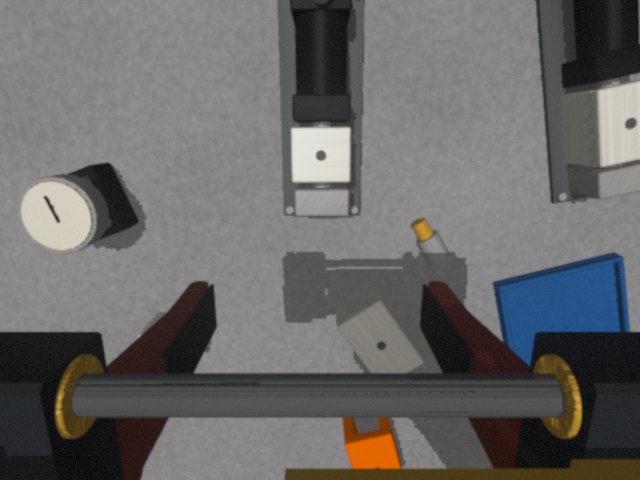

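```bash
python3 -m handwheel '[[[-0.002,-0.034,-0.0475],[0,0,0],1],[[0,-0.034,-0.0475],[0,0,0],1],[[0,-0.034,-0.0475],[0,0,0],1],[[0,0,0],[-10.4,0,0],1],[[0,0,0],[-10.4,0,0],1]]'
python3 -m handwheel '[[[0,0,0],[-10.4,0,0],1],[[0,0,0],[-10.4,0,0],1],[[0,0,0],[-10.4,0,0],1],[[0,0,0],[-10.4,0,0],1],[[0,0,0],[-10.4,0,0],1]]'
python3 -m handwheel '[[[0,0,0],[-10.4,0,0],1],[[0,0,0],[-10.4,0,0],1],[[0,0,0],[-10.4,0,0],1],[[0,0,0],[-10.4,0,0],1],[[0,0,0],[-10.4,0,0],1]]'
python3 -m handwheel '[[[0,0,0],[-10.4,0,0],1],[[0,0,0],[-10.4,0,0],1],[[0,0,0],[-10.4,0,0],1],[[0,0,0],[-10.1,0,0],1],[[0,0,0],[0,0,0],1]]'
python3 - <<'E'
from h import *
plan(.4915,.364,.02,73.5)
s=bot.snapshot("wrist"); cv2.imwrite("pics/w8.png",s["img"][:,:,::-1])
top(s,(.4915,.364),.04)
P,C=near(bot.snapshot("scene"),(.59,.43),.07,.015,.2); print("dial",rect(P[:,:2]),P[:,2].max())
E
```

```text
time: 19.35
ee_pos: [0.4994, 0.364, 0.2189]
ee_rot: [1.505, 1.57, 0.257]
force: [1.3, -0.9, -0.4]
width: 0.999
time: 19.98
ee_pos: [0.5003, 0.3627, 0.2188]
ee_rot: [0.293, 1.57, -0.05]
force: [0.0, 0.1, 0.4]
width: 1.004
time: 20.6
ee_pos: [0.5004, 0.3626, 0.2188]
ee_rot: [-0.918, 1.57, -0.353]
force: [0.9, 0.5, 0.4]
width: 1.002
time: 21.22
ee_pos: [0.5005, 0.3625, 0.2183]
ee_rot: [-1.554, 1.57, -0.277]
force: [-0.1, -0.1, -0.2]
width: 1.001
t 21.23 tcp [0.5005 0.3625 0.2183] jawnow 73.2 F [-0.1 -0.1 -0.2] w 1.001 j7 0.14
 shift [ 0.1983  0.0092 -0.0012] turn [-0.3  0.   0. ]
1907 rect (array([491.4, 362.6]), 46.0, 26.3, 75.2) z 0.0507
dial (array([622.1, 419. ]), 62.2, 61.7, -75.7) 0.07078517776832725
```

View pics/w8.png

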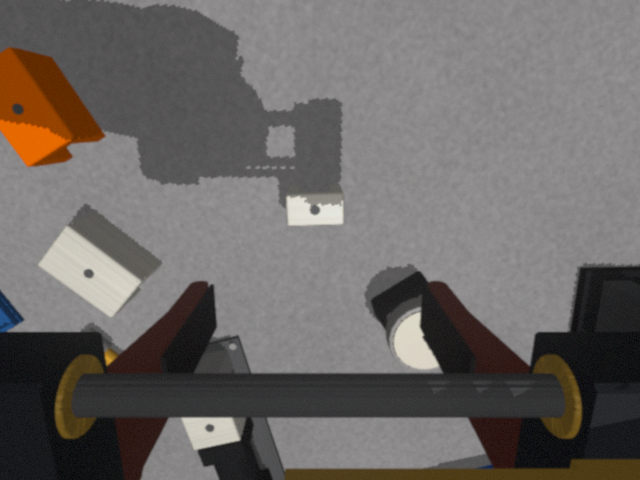

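```bash
python3 -m handwheel '[[[0.055,0.0088,-0.0023],[-2,0,0],1],[[0.055,0,0],[0,0,0],1],[[0.05,0,0],[0,0,0],1],[[0.038,0,0],[0,0,0],1],[[0,0,0],[0,0,0],1]]'
python3 -m handwheel '[[[0,0,0],[0,0,0],0.3],[[0,0,0],[0,0,0],0.3],[[0,0,0],[0,0,0],0.3],[[0,0,0],[0,0,0],0.3],[[0,0,0],[0,0,0],0.3]]'
python3 -m handwheel '[[[0,0,0],[0,0,0],0.3],[[0,0,0],[0,0,0],0.3],[[0,0,0],[0,0,0],0.3],[[0,0,0],[0,0,0],0.3],[[0,0,0],[0,0,0],0.3]]'
python3 - <<'E'
from h import *
plan(.665,-.2105,.2,79.3)
E
```

```text
time: 21.95
ee_pos: [0.49, 0.3617, 0.0174]
ee_rot: [2.595, 1.566, -2.376]
force: [0.2, 0.2, 0.7]
width: 0.999
time: 22.58
ee_pos: [0.4915, 0.3631, 0.0201]
ee_rot: [-1.189, 1.57, 0.125]
force: [0.1, -0.3, 2.7]
width: 0.525
time: 23.2
ee_pos: [0.4916, 0.363, 0.02]
ee_rot: [-1.518, 1.57, -0.205]
force: [-0.7, -0.7, 6.0]
width: 0.525
t 23.2 tcp [0.4916 0.363  0.02  ] jawnow 75.3 F [-0.7 -0.7  6. ] w 0.525 j7 0.0
 shift [-0.1798 -0.3136 -0.5106] turn [-4.  0.  0.]
```

```bash
python3 -m handwheel '[[[-0.03,0,0],[0,0,0],0.3],[[-0.05,0,0],[0,0,0],0.3],[[-0.05,0,0],[0,0,0],0.3],[[-0.05,0,0],[0,0,0],0.3],[[0,-0.03,-0.04],[0,0,0],0.3]]'
python3 -m handwheel '[[[0,-0.03,-0.04],[0,0,0],0.3],[[0,-0.03,-0.04],[0,0,0],0.3],[[0,-0.03,-0.04],[0,0,0],0.3],[[0,-0.03,-0.04],[0,0,0],0.3],[[0,-0.03,-0.04],[0,0,0],0.3]]'
python3 -m handwheel '[[[0,-0.03,-0.04],[0,0,0],0.3],[[0,-0.03,-0.04],[0,0,0],0.3],[[0,-0.03,-0.04],[0,0,0],0.3],[[0,-0.03,-0.04],[0,0,0],0.3],[[0,-0.03,-0.04],[0,0,0],0.3]]'
python3 - <<'E'
from h import *
plan(.724,-.2215,.2,79.3)
E
```

```text
time: 23.82
ee_pos: [0.5091, 0.322, 0.2042]
ee_rot: [-0.382, 1.563, 0.939]
force: [0.7, -0.3, -1.4]
width: 0.524
time: 24.45
ee_pos: [0.6048, 0.0836, 0.1993]
ee_rot: [1.766, 1.57, 3.08]
force: [1.7, 1.1, -0.5]
width: 0.521
time: 25.08
ee_pos: [0.699, -0.1479, 0.199]
ee_rot: [1.476, 1.57, 2.79]
force: [-0.5, 0.2, -1.1]
width: 0.524
t 25.07 tcp [ 0.699  -0.1479  0.199 ] jawnow 75.3 F [-0.5  0.2 -1.1] w 0.524 j7 1.04
 shift [-0.001  -0.0428 -0.0648] turn [-4.  0. -0.]
```

```bash
python3 -m handwheel '[[[-0.001,-0.0214,-0.0324],[0,0,0],0.3],[[0,-0.0214,-0.0324],[-4,0,0],0.3],[[0,0,0],[0,0,0],0.3],[[0,0,0],[0,0,0],0.3],[[0,0,0],[0,0,0],0.3]]'
python3 - <<'E'
from h import *
s=bot.snapshot("wrist"); cv2.imwrite("pics/w9.png",s["img"][:,:,::-1])
m=gapfit(s,np.array([.665,-.2095]),-10.7,36)
P,C=near(s,(.64,-.205),.04,.046,.058); print(rect(P[:,:2]))
plan(m[0],m[1],.1,79.3)
E
```

```text
time: 25.7
ee_pos: [0.7237, -0.218, 0.2008]
ee_rot: [0.314, 1.57, 1.7]
force: [0.6, 0.1, 0.1]
width: 0.523
  gap 37.2 vs 36 mid [ 0.6648 -0.2116] lat stop/head mm -2.1 -2.2 stopw 44.0
(array([ 636.6, -206.3]), 44.0, 21.6, 79.5)
t 25.75 tcp [ 0.7237 -0.2182  0.2009] jawnow 79.4 F [-0.7  1.1 -0.6] w 0.524 j7 1.22
 shift [ 0.1009  0.0591 -0.0044] turn [ 0.1  0.  -0. ]
```

View pics/w9.png

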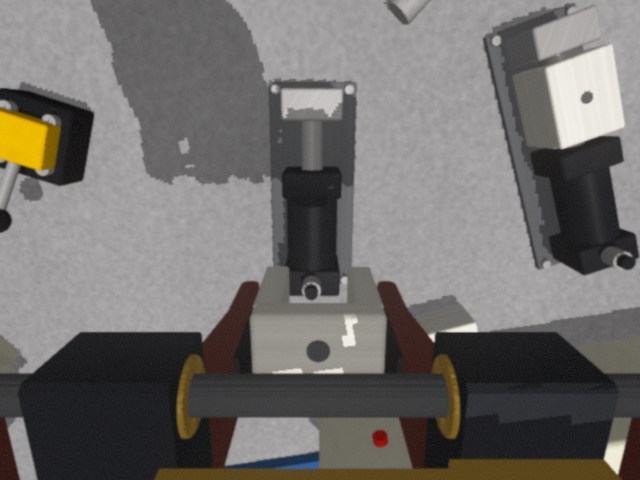

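```bash
python3 -m handwheel '[[[0,0.0296,-0.0022],[0,0,0],0.3],[[0,0.0295,-0.0022],[0,0,0],0.3],[[0.04,0,0],[0,0,0],0.3],[[0.06,0,0],[0,0,0],0.3],[[0,0,0],[0,0,0],0.3]]'
python3 -m handwheel '[[[0,0,0],[0,0,0],0.3],[[0,0,0],[0,0,0],0.3],[[0,0,0],[0,0,0],0.3],[[0,0,0],[0,0,0],0.3],[[0,0,0],[0,0,0],0.3]]'
python3 - <<'E'
from h import *
plan(.6648,-.2114,.0263,79.4)
E
```

```text
time: 26.38
ee_pos: [0.6618, -0.2126, 0.0966]
ee_rot: [1.586, 1.563, 2.971]
force: [-0.3, 0.0, 0.1]
width: 0.52
time: 27.0
ee_pos: [0.6649, -0.2133, 0.101]
ee_rot: [-2.075, 1.57, -0.691]
force: [0.6, 0.1, -1.3]
width: 0.519
t 27.0 tcp [ 0.6649 -0.2133  0.101 ] jawnow 79.3 F [ 0.6  0.1 -1.3] w 0.519 j7 1.13
 shift [0.0747 0.0005 0.0018] turn [-0.1 -0.   0. ]
```

```bash
python3 -m handwheel '[[[0.02,0.0005,0.0018],[0,0,0],0.3],[[0.02,0,0],[0,0,0],0.3],[[0.01,0,0],[0,0,0],0.3],[[0.01,0,0],[0,0,0],0.3],[[0,0,0],[0,0,0],0.3]]'
python3 -m handwheel '[[[0.006,0,0],[0,0,0],0.3],[[0.004,0,0],[0,0,0],0.3],[[0.003,0,0],[0,0,0],0.3],[[0.002,0,0],[0,0,0],0.3],[[0,0,0],[0,0,0],0.3]]'
python3 - <<'E'
from h import *
plan(.6648,-.2114,.0263,79.4)
E
```

```text
time: 27.62
ee_pos: [0.6643, -0.2112, 0.0396]
ee_rot: [1.378, 1.569, 2.762]
force: [0.6, 0.1, -0.5]
width: 0.52
time: 28.25
ee_pos: [0.6648, -0.2113, 0.0261]
ee_rot: [-2.575, 1.57, -1.191]
force: [-1.8, 0.1, 2.6]
width: 0.522
t 28.25 tcp [ 0.6648 -0.2113  0.0261] jawnow 79.3 F [-1.8  0.1  2.6] w 0.522 j7 1.09
 shift [-0.0002 -0.0001 -0.0001] turn [-0.1 -0.   0. ]
```

```bash
python3 -m handwheel '[[[0,0,0],[0,0,0],0.6],[[0,0,0],[0,0,0],0.75],[[0,0,0],[0,0,0],0.9],[[0,0,0],[0,0,0],0.9],[[0,0,0],[0,0,0],0.9]]'
python3 -m handwheel '[[[-0.02,0,0],[0,0,0],0.9],[[-0.05,0,0],[0,0,0],1],[[-0.06,0,0],[0,0,0],1],[[-0.06,0,0],[0,0,0],1],[[0,0,0],[0,0,0],1]]'
python3 - <<'E'
from h import *
s=bot.snapshot("wrist")
top(s,(.6648,-.2114),.024)
plan(.489,.169,.22,121.4)
E
```

```text
time: 28.88
ee_pos: [0.6647, -0.2113, 0.0256]
ee_rot: [0.17, 1.571, 1.554]
force: [0.4, -0.1, -0.4]
width: 0.897
time: 29.5
ee_pos: [0.6673, -0.2105, 0.2233]
ee_rot: [-1.581, 1.561, -0.197]
force: [0.7, 0.1, 0.1]
width: 1.005
2365 rect (array([ 664.8, -211.6]), 47.6, 45.6, -9.7) z 0.0554
t 29.55 tcp [ 0.6659 -0.2109  0.2198] jawnow 79.3 F [-0.5 -0.5 -0.6] w 1.001 j7 1.2
 shift [-0.0017  0.2444  0.3405] turn [-42.1  -0.1   0.3]
```

```bash
python3 -m handwheel '[[[0,0.035,0.0486],[0,0,0],1],[[0,0.035,0.0486],[0,0,0],1],[[0,0.035,0.0486],[0,0,0],1],[[0,0.035,0.0486],[0,0,0],1],[[0,0.035,0.0486],[0,0,0],1]]'
python3 -m handwheel '[[[0,0.035,0.0486],[0,0,0],1],[[0,0.034,0.0486],[0,0,0],1],[[0,0,0],[-10.5,0,0],1],[[0,0,0],[-10.5,0,0],1],[[0,0,0],[-10.5,0,0],1]]'
python3 -m handwheel '[[[0,0,0],[-10.5,0,0],1],[[0,0,0],[0,0,0],1],[[0,0,0],[0,0,0],1],[[0,0,0],[0,0,0],1],[[0,0,0],[0,0,0],1]]'
python3 - <<'E'
from h import *
s=bot.snapshot("wrist"); cv2.imwrite("pics/w10.png",s["img"][:,:,::-1])
top(s,(.489,.168),.055)
plan(.489,.168,.02,121.4)
E
```

```text
time: 30.18
ee_pos: [0.5362, 0.0612, 0.215]
ee_rot: [1.998, 1.569, -2.902]
force: [0.4, 0.1, 0.7]
width: 1.002
time: 30.8
ee_pos: [0.4874, 0.1681, 0.215]
ee_rot: [1.83, 1.569, -2.512]
force: [0.0, 0.5, -1.3]
width: 0.997
time: 31.42
ee_pos: [0.4881, 0.1683, 0.2157]
ee_rot: [-3.019, 1.57, -0.904]
force: [0.2, -0.8, 0.4]
width: 1.0
5226 rect (array([488.8, 167.7]), 74.4, 46.0, 31.8) z 0.051
t 31.48 tcp [0.4881 0.1683 0.2157] jawnow 121.2 F [ 0.8 -0.9  0.2] w 1.0 j7 1.16
 shift [ 0.1957 -0.0006 -0.0006] turn [-0.2 -0.   0. ]
```

View pics/w10.png

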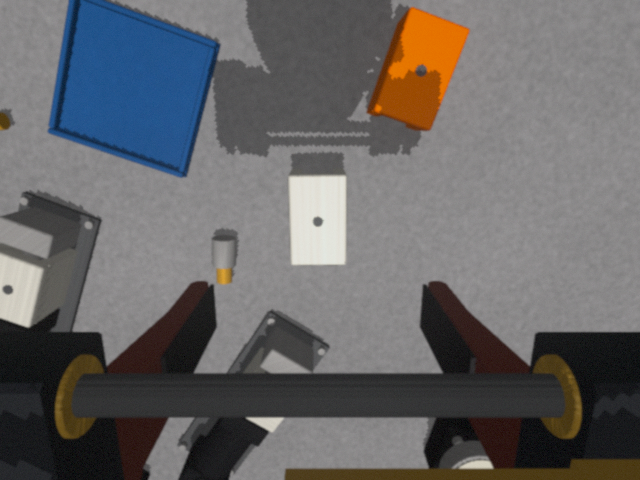

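```bash
python3 -m handwheel '[[[0.055,-0.0006,-0.0007],[-0.5,0,0],1],[[0.055,0,0],[0,0,0],1],[[0.05,0,0],[0,0,0],1],[[0.036,0,0],[0,0,0],1],[[0,0,0],[0,0,0],1]]'
python3 -m handwheel '[[[0,0,0],[0,0,0],0.3],[[0,0,0],[0,0,0],0.3],[[0,0,0],[0,0,0],0.3],[[0,0,0],[0,0,0],0.3],[[0,0,0],[0,0,0],0.3]]'
python3 -m handwheel '[[[0,0,0],[0,0,0],0.3],[[0,0,0],[0,0,0],0.3],[[0,0,0],[0,0,0],0.3],[[0,0,0],[0,0,0],0.3],[[0,0,0],[0,0,0],0.3]]'
python3 - <<'E'
from h import *
plan(.479,-.0155,.2,102.4)
E
```

```text
time: 32.1
ee_pos: [0.4875, 0.1675, 0.0178]
ee_rot: [1.306, 1.567, -2.852]
force: [0.1, -0.7, 0.1]
width: 1.003
time: 32.72
ee_pos: [0.4892, 0.168, 0.02]
ee_rot: [-2.148, 1.57, -0.022]
force: [-0.8, -0.3, 3.7]
width: 0.522
time: 33.35
ee_pos: [0.4892, 0.168, 0.02]
ee_rot: [-2.645, 1.57, -0.52]
force: [-0.8, -1.2, 5.3]
width: 0.526
t 33.35 tcp [0.4892 0.168  0.02  ] jawnow 121.8 F [-0.8 -1.2  5.3] w 0.526 j7 0.94
 shift [-0.18    0.1053 -0.1507] turn [19.4 -0.   0. ]
```

```bash
python3 -m handwheel '[[[-0.03,0,0],[0,0,0],0.3],[[-0.05,0,0],[0,0,0],0.3],[[-0.05,0,0],[0,0,0],0.3],[[0,0.0263,-0.0377],[0,0,0],0.3],[[0,0.0263,-0.0377],[0,0,0],0.3]]'
python3 -m handwheel '[[[0,0.0263,-0.0377],[0,0,0],0.3],[[0,0.0263,-0.0377],[9.7,0,0],0.3],[[0,0,0],[9.7,0,0],0.3],[[0,0,0],[0,0,0],0.3],[[0,0,0],[0,0,0],0.3]]'
python3 -m handwheel '[[[0.05,0,0],[0,0,0],0.3],[[0.03,0,0],[0,0,0],0.3],[[0.02,0,0],[0,0,0],0.3],[[0,0,0],[0,0,0],0.3],[[0,0,0],[0,0,0],0.3]]'
python3 - <<'E'
from h import *
s=bot.snapshot("scene"); cv2.imwrite("pics/s11.png",cv2.resize(s["img"][150:380,190:510,::-1],None,fx=2.5,fy=2.5,interpolation=cv2.INTER_CUBIC))
plan(.479,-.0155,.0253,102.4)
E
```

```text
time: 33.98
ee_pos: [0.4839, 0.0753, 0.1499]
ee_rot: [-2.761, 1.57, -0.634]
force: [1.3, 0.0, -2.4]
width: 0.529
time: 34.6
ee_pos: [0.4789, -0.015, 0.1496]
ee_rot: [2.246, 1.571, -2.245]
force: [-1.0, 0.4, -3.3]
width: 0.52
time: 35.22
ee_pos: [0.4795, -0.0148, 0.0503]
ee_rot: [-1.082, 1.57, 0.708]
force: [-0.1, -0.7, -2.5]
width: 0.522
t 35.27 tcp [ 0.4797 -0.015   0.0505] jawnow 102.5 F [-0.2  0.2 -2.8] w 0.521 j7 1.01
 shift [ 0.0252  0.0008 -0.0003] turn [ 0.1 -0.   0.1]
```

View pics/s11.png

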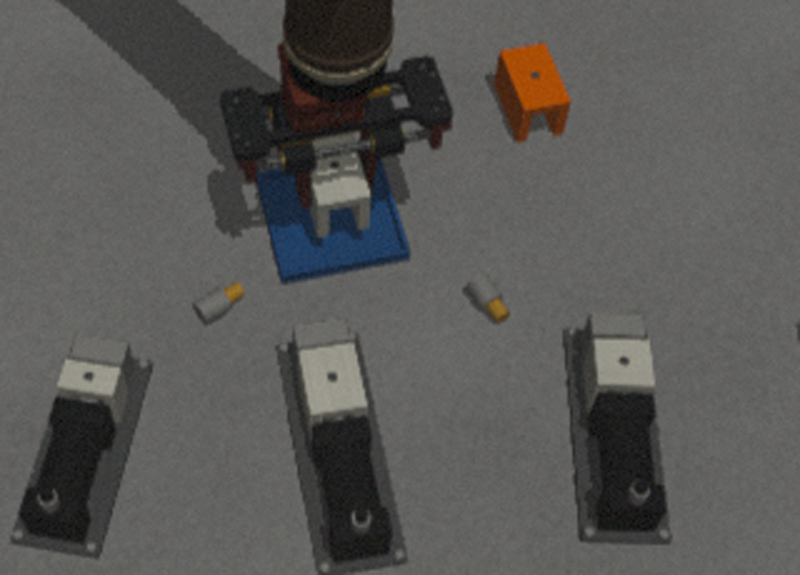

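```bash
python3 -m handwheel '[[[0.012,0,0],[0,0,0],0.3],[[0.008,0,0],[0,0,0],0.3],[[0.004,0,0],[0,0,0],0.3],[[0.0015,0,0],[0,0,0],0.3],[[0,0,0],[0,0,0],0.3]]'
python3 -m handwheel '[[[0,0,0],[0,0,0],0.6],[[0,0,0],[0,0,0],0.7],[[0,0,0],[0,0,0],0.75],[[0,0,0],[0,0,0],0.75],[[0,0,0],[0,0,0],0.75]]'
python3 -m handwheel '[[[-0.02,0,0],[0,0,0],0.75],[[-0.05,0,0],[0,0,0],0.75],[[-0.06,0,0],[0,0,0],1],[[-0.06,0,0],[0,0,0],1],[[0,0,0],[0,0,0],1]]'
python3 -m handwheel '[[[0,-0.06,0],[0,0,0],1],[[0,-0.06,0],[0,0,0],1],[[0,0,0],[0,0,0],1],[[0,0,0],[0,0,0],1],[[0,0,0],[0,0,0],1]]'
python3 - <<'E'
from h import *
s=bot.snapshot("wrist"); cv2.imwrite("pics/w12.png",s["img"][:,:,::-1])
top(s,(.4793,-.0155),.055); plan(.5,0,.2,90)
P,C,UV=cloud(s); m=(C[:,2]>1.5*C[:,0])&(C[:,2]>80)&(P[:,2]<.03)&(np.linalg.norm(P[:,:2]-[.479,-.0155],axis=1)<.1); print("tray",m.sum(),rect(P[m,:2]))
s=bot.snapshot("scene")
for c,r in [((.668,-.02),.034),((.655,.2125),.028),((.6648,-.2114),.022)]: top(s,c,r)
E
```

```text
time: 35.9
ee_pos: [0.4788, -0.0157, 0.025]
ee_rot: [2.683, 1.569, -1.813]
force: [-6.7, -2.3, 15.6]
width: 0.521
time: 36.52
ee_pos: [0.4791, -0.0156, 0.0241]
ee_rot: [0.515, 1.571, 2.302]
force: [0.6, -0.3, -0.8]
width: 0.749
time: 37.15
ee_pos: [0.4812, -0.015, 0.218]
ee_rot: [-1.948, 1.564, -0.162]
force: [0.5, -0.3, 0.1]
width: 0.998
time: 37.78
ee_pos: [0.5952, 0.0097, 0.2138]
ee_rot: [2.226, 1.57, -2.27]
force: [-0.0, 0.5, 0.4]
width: 1.001
7354 rect (array([478.9, -16. ]), 72.9, 46.1, 12.4) z 0.0558
t 37.83 tcp [0.5954 0.0095 0.2141] jawnow 102.4 F [ 0.9  0.3 -0.6] w 1.003 j7 1.19
 shift [0.0141 0.0952 0.0112] turn [12.4 -0.1 -0. ]
tray 12361 (array([482.8, -14.8]), 117.6, 107.0, -77.6)
642 rect (array([667.3, -20.3]), 59.3, 45.9, 9.1) z 0.0562
483 rect (array([654.8, 212.1]), 54.5, 46.8, -3.7) z 0.0556
315 rect (array([ 664.9, -211.9]), 42.5, 42.0, 31.9) z 0.0554
```

View pics/w12.png

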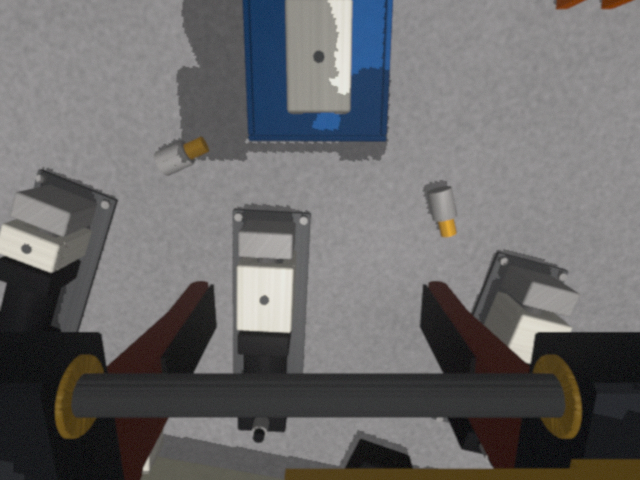

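The 74 mm collar stands in the tray (318,55), with its top at 56 mm (55 expected). All three rod collars sit between stop and head with tops at 55–56 mm (56 expected). The gripper is clear, so I'm handing in.

```bash
python3 -c "
from rig import bot
print(bot.job_done())"
```

```text
the job is handed in; nothing more can be done
None
```

The job is done and handed in at about 38 s of the 128 s allowed. The 58, 42 and 26 mm collars are on the 68, 52 and 36 mm gaps, and the 74 mm collar stands in the blue tray. I did not touch the orange look-alikes.

- **Rod collars:** in the last check, the tops measured 55.4–56.2 mm (56 expected when seated). Their centres were within about 1 mm of the measured gap centres.
- **Tray collar:** its top measured 55.8 mm (55 expected). It is within about 1 mm of the tray centre I aimed for, square to the walls and well inside them.
- **Forces:** the highest wrist reading printed after a move was about 17 N, when setting down in the tray. At the rods it was about 3–4 N.
- **Disagreements:**
  - The scene and side cameras differed by 3–5 mm in y. I used close wrist-camera measurements for the grasps and rod placements, and a corrected two-camera estimate for the tray.
  - The final scene-camera fit of the 26 mm collar's outline was cut off by the crop, so its angle of 31.9° means nothing. The wrist view just after release gave −9.7° (rod about −10.6°), but that fit also caught parts of the stop and head.
  - The last wrist view put the tray centre about 4 mm further out, because the tray was only partly in view.

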